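# Loosen the slide press and push the tray out

### The job

The slide press on the bench is screwed down on a glass mount. Roll a fingertip round the knurled rim of its handwheel to loosen it by two full turns counter-clockwise seen from above (the tray is locked until then; do not unscrew it further), then push the end of the tray with a fingertip until the tray is fully home against its end stop, so that the glass comes out from under the pad. Nothing is gripped or lifted: do not touch the glass, leave it lying in its pocket, leave the other things on the bench alone, and finish clear of everything.

Things in the scene. Friction and masses are not known exactly. Their poses are not given: they have to be found in the camera images.
- press: The slide press, fixed to the bench: grey base plate 190 (its x) by 340 (its y) by 20 mm thick, reaching from y = -140 to +200 mm of its frame; two steel columns at x = +-78 mm carry an aluminium bridge 186 (x) by 44 (y) mm whose top is 100 mm above the bench. Origin on the bench right under the handwheel's axis, z up, y along the tray towards its free (pushing) end.
- wheel_mid (a point): Centre of the handwheel, on its vertical axis, 127 mm up; does not turn. Dark steel disc 96 mm over 30 upright ridges 2 mm proud (too wide to grip); rim from 116 to 138 mm above the bench, 16 mm of air between it and the bridge; free all round. A 16 mm thick spindle sticks out of its flat upper face by 12 mm, and 5 mm more per turn.
- wheel_mark (a point): The white line (14 by 6 mm) on the upper face of the wheel, 38 mm from its axis; it turns with the wheel.
- wheel (a joint): Turn of the handwheel in rad, growing counter-clockwise seen from above (loosening); starts at 0 to 0.3; two full turns are 12.57. The wheel keeps its height; the pad under the bridge rises 5 mm per turn. Needs about 0.06 Nm plus 0.02 Nm per rad/s (1 to 2 N at the rim), stays where it is left, stops at 20.
- tray (a joint): Travel of the tray in m: 0 under the pad, 0.085 against the end stop; grows as it is pushed along the press's -y. Sliding needs about 2 N. The pad stands in the tray's pocket and blocks it (after about 4 mm) until the wheel has been turned about 1.7 turns.
- tray_end (a point): Middle of the tray's flat upright end face (dark rubber strip), which looks along the press's +y and is pushed along its -y. The face is 100 mm wide, from 21 to 50 mm above the bench (base plate top at 20 mm); this point is 36 mm up, at first 190 mm from the wheel's axis. The aluminium tray is 235 mm long.
- pocket (a point): Centre of the floor of the tray's pocket (76 by 52 mm, 13 mm deep), right under the pad at first; moves with the tray. Axes as the press's.
- mount: The pale glass mount, 72 by 48 by 4 mm, loose in the tray's pocket; origin at the centre of its underside.
- vial: Amber vial, 20 mm wide, 38 mm tall, loose on the press's base plate beside the tray; origin at the centre of its underside.
- slide_box: Blue slide box with white lid, 87 by 62 by 34 mm, on the bench beyond the tray's pushing end; origin at the centre of its underside.
- petri: Pale closed dish, 92 mm wide, 15 mm high, on the bench in front of the press; origin at the centre of its underside.
- beaker: Glass beaker, 68 mm wide, 85 mm high, behind the press; origin at the centre of its underside.
- tube_rack: White tube rack, 60 by 110 by 30 mm, behind the press; origin at the centre of its underside.
- reagent: White bottle with red cap, 52 mm wide, 95 mm high, beyond the end stop; origin at the centre of its underside.
- forceps: Steel forceps, 110 mm long, 7 mm high, lying in front of the press; origin at the centre of its underside.

How it is judged:
On the way, in this order (a step that is already met when the one before it is completed fails the run):
1. the handwheel has been loosened by two turns (within about a fifth of a turn), the tray still in place (value of joint wheel between 11.2 and 14.2 rad and value of joint tray below 0.02 m), for 0.2 s.
2. the tray has been pushed home against its end stop (value of joint tray above 0.081 m), for 0.2 s.
At the end, for the whole second after the job is handed in: The handwheel stands between 11.2 and 14.2 rad (two full turns, within about a fifth of a turn), the tray is within 4 mm of its end stop, and the glass mount lies at rest in its pocket (within 8 mm of its centre, not raised by 6 mm) (value of joint wheel between 11.2 and 14.2 rad and value of joint tray above 0.081 m and linear speed of mount below 0.02 m/s and horizontal distance between mount and pocket below 0.008 m and z of mount in the frame of pocket below 0.006 m); the robot touches nothing.
It fails at once if the handwheel is unscrewed by more than two and a half turns (value of joint wheel above 15.9 rad).
It fails at once if the glass mount is touched by the robot (contact force between any of the fingers, the arm and mount above 0.3 N).
It fails at once if the glass mount is lifted out of its pocket (z of mount in the frame of pocket above 0.008 m).
It fails at once if another thing on the bench is moved or lifted (by more than 15 mm) (distance of any of vial, slide_box, petri, beaker, tube_rack, reagent, forceps from where it was at the start of the episode above 0.015 m).
It also fails if it takes over 61 s, if anything falls off the work surface, if the arm or the gripper's body presses on something with over 40 N, if the wrist force passes 120 N, or if a joint passes its speed limit or range.

### The arm

A 6-joint arm with a two-finger parallel gripper is mounted at the origin on the work surface. World frame = base frame: x ahead of the robot, y to its left, z up, the work surface at z = 0. Lengths are in m, angles in rad, forces in N, time in s.
With the tool pointing down it reaches from about 0.35 to 0.775 m from the base axis. Payload 5.5 kg.
Tool frame: the origin (TCP) lies between the finger pads; the fingertips stand 11 mm ahead of it and the grasp point (between the pads) lies 8 mm behind it (tips_ahead is the distance from the TCP to the fingertips, in m); z points along the fingers, y is the line along which they close (so a half turn about z gives the same grasp; the last joint's range is limited). The gripper opens to 85 mm and grips with 20 to 120 N. Pads are 22 mm wide; open, the fingers measure 114 mm over their backs; the gripper's body (76 mm by 85 mm) begins 54 mm behind the grasp point. The pads swing forward as they close: fully open they stand 13 mm farther back than shut.
Start: joints at [1.008, 0.313, 0.046, 1.304, 0, 1.431], TCP at [0.236, 0.524, 0.242] pointing down, gripper open.
Joint ranges: [-2.76, 2.76], [-0.86, 1.69], [-1.03, 1.26], [-2.2, 2.34], [-1.47, 1.5], [-3.14, 3.14]. Speed limits (rad/s): [2.57, 2.57, 3.14, 3.14, 3.14, 3.14].

### API

Orientations are given as a unit quaternion [w, x, y, z].
In Python, from workcell import * gives the robot as it stands. The module is installed in compiled form; this text tells all that it offers.
- The arm moves only by the tool jog_arm, never from a script. Its argument "moves" is a list of rows, each an object with "fingers": the closure, from 0 (fully open) to 1 (shut); "slide": the shift along the tool's x, y, z in mm, a list of three; "angular": the turn, a rotation vector about the tool's x, y, z in degrees, a list of three. A call has 1 to 10 rows; each row is the pose to reach, as a shift and turn from the pose commanded when the call began, along the tool's axes at that moment; what a row does not reach only later rows make up. A row lasts 1/12 s, in which the tool goes at most 41.7 mm and 7.16 degrees, less where a joint would pass 70% of its speed; a pose out of reach is approached as far as the arm can. A call with a gripper value outside its range is refused whole. The fingers move at their own pace and stop on an object; "squeeze" is the grip in N (left out, the last holds). Time passes only in rows, so rows that repeat a pose let the fingers close. It gives the time, the measured TCP pose, the force, the opening and the grip force at its end, in the units of the state.
- get_state(): the state, without advancing time (a new reading comes with each control period).
- read_camera(name): name is "scene" or "top" or "wrist"; returns a dict with "color" (480x640x3 uint8, red, green, blue), "fovy" (degrees; the focal length in pixels is half the picture's height over the tangent of half this angle, whatever the lens; pixels are square), "cx", "cy" (the principal point, pixels), "D" ([k1, k2, p1, p2, k3] as OpenCV has them; the pictures are not rectified), "world_from_camera" (4x4, takes a point from camera to world coordinates); the wrist camera has in their place "tool_from_camera" (4x4, takes a point from camera to tool coordinates, whose origin is the TCP and whose axes are the flange's). Camera axes: x right, y down, z forward; pixel columns grow to the right and rows downward; lengths in m; the calibration is good to about 2 mm. A picture is of the moment at which its call begins: read the wrist's pose just before it. There is no depth.
- hand_in(): hands the job in; it is judged then, once.
Trained networks look in a picture, given as the dict that the camera call returned (one of the last four; its "shot" number tells which), for a name from the list of things; names that differ only in an ending like _2 or _b are one class to them, and where a whole thing is asked for, a point or a joint stands for the part that bears it (a point fixed in the world has none). Each returns a list of dicts, best first, with "p" (0 to 1); they miss things now and then, are a little off and sometimes report something else, mostly with a low value. They report only what shows in the picture. A call takes as long as a camera call.
- look_for(target, picture): "point" ([column, row] in pixels, amid what is visible of it).
- tip_of(target, picture): "point" ([column, row] in pixels: a listed point, or the origin of a listed thing).
The state is a dict: "clock": time; "joint_pos": joint angles; "qvel": joint speeds; "tau": joint torques, N m; "tcp_pos": TCP position; "orientation": TCP orientation; "wrist_force": force on the tool from outside, world axes, zero at the start; "ft_torque": the same for the moment, N m; "finger_gap": finger opening in m; "grip_force": force on a finger pad.
Only numpy, scipy, OpenCV 4.12 (cv2) and the standard library are available. Lean on these libraries where they do the work, as an engineer would, in place of code of your own. Each camera call takes 0.05 s, during which the arm holds its last target. There are 200 camera calls.

## Working session

There is one attempt and no reset: what is moved stays moved. The work goes in short steps, Python scripts to look and compute and a tool call to move; the robot and the scene stay as the last step left them, time stands still between calls to the robot, and variables do not carry over. Pictures are saved under pics/ and viewed, at most 10 in all, crops included, and the job is handed in when it is done.

Besides the shell and the picture viewer there is one more tool, called after "Request:" in YAML: its name, and indented under it one key for each argument. jog_arm: Moves the arm, as the interface text tells. Its arguments: {"type":"object","properties":{"moves":{"type":"array","items":{"type":"object","properties":{"fingers":{"type":"number"},"slide":{"type":"array","items":{"type":"number"}},"angular":{"type":"array","items":{"type":"number"}}}}},"squeeze":{"type":"number"}},"required":["moves"]}

```bash
mkdir -p pics
cat > h.py <<'E'
from workcell import *
import numpy as np, cv2
from scipy.spatial.transform import Rotation as R
def K(p):
    f=240/np.tan(np.radians(p["fovy"])/2); return np.array([[f,0,p["cx"]],[0,f,p["cy"]],[0,0,1.]])
def ray(p,uv,T=None):
    T=np.array(p["world_from_camera"]) if T is None else T
    q=cv2.undistortPoints(np.array([[uv]],float),K(p),np.array(p["D"],float))[0,0]
    return T[:3,3],T[:3,:3]@np.array([q[0],q[1],1])
def at_z(p,uv,z,T=None):
    o,d=ray(p,uv,T); return o+d*(z-o[2])/d[2]
def proj(p,X,T=None):
    T=np.array(p["world_from_camera"]) if T is None else T
    Ti=np.linalg.inv(T); rv=cv2.Rodrigues(Ti[:3,:3])[0]
    return cv2.projectPoints(np.array(X,float).reshape(-1,1,3),rv,Ti[:3,3],K(p),np.array(p["D"],float))[0][:,0]
def save(p,n): cv2.imwrite(n,p["color"][:,:,::-1])
def tool_T(s):
    q=s["orientation"]; T=np.eye(4); T[:3,:3]=R.from_quat([q[1],q[2],q[3],q[0]]).as_matrix(); T[:3,3]=s["tcp_pos"]; return T
E
python3 - <<'E'
from h import *
s=get_state(); print({k:np.round(v,3).tolist() for k,v in s.items()}); print(tool_T(s).round(3))
Z=dict(wheel_mid=.127,wheel_mark=.138,tray_end=.036,press=0,vial=.02,slide_box=0,petri=0,beaker=0,tube_rack=0,reagent=0,forceps=0)
for c in("top","scene"):
    p=read_camera(c); save(p,f"pics/{c}0.png")
    for n,z in Z.items():
        r=tip_of(n,p)[:2]
        print(c,n,[(round(a["p"],2),np.round(a["point"]).tolist(),at_z(p,a["point"],z).round(3)[:2].tolist()) for a in r])
E
```

```text
{'clock': 0.0, 'joint_pos': [1.008, 0.314, 0.045, 1.304, 0.0, 1.431], 'qvel': [-0.0, -0.0, 0.0, -0.001, -0.001, -0.001], 'tau': [0.001, -48.063, 29.853, 0.019, -0.0, 0.0], 'tcp_pos': [0.236, 0.524, 0.241], 'orientation': [-0.0, 0.21, 0.978, -0.001], 'wrist_force': [-0.453, -0.622, -0.248], 'ft_torque': [-0.037, 0.004, -0.032], 'grip_force': 0.0, 'finger_gap': 0.085}
[[-0.912  0.41  -0.001  0.236]
 [ 0.41   0.912 -0.002  0.524]
 [ 0.    -0.002 -1.     0.241]
 [ 0.     0.     0.     1.   ]]
top wheel_mid [(0.73, [338.0, 247.0], [0.568, 0.006])]
top wheel_mark [(0.88, [339.0, 228.0], [0.6, 0.004])]
top tray_end [(0.16, [321.0, 341.0], [0.395, 0.031])]
top press [(0.75, [329.0, 258.0], [0.559, 0.017])]
top vial [(0.66, [277.0, 202.0], [0.666, 0.124])]
top slide_box [(0.8, [166.0, 202.0], [0.665, 0.353])]
top petri [(0.75, [318.0, 340.0], [0.395, 0.036])]
top beaker [(0.72, [379.0, 185.0], [0.71, -0.082])]
top tube_rack [(0.86, [318.0, 172.0], [0.735, 0.044]), (0.37, [281.0, 202.0], [0.67, 0.118])]
top reagent [(0.87, [439.0, 258.0], [0.562, -0.205])]
top forceps [(0.76, [238.0, 303.0], [0.463, 0.199])]
scene wheel_mid [(0.84, [306.0, 229.0], [0.558, 0.011])]
scene wheel_mark [(0.84, [290.0, 235.0], [0.601, -0.002]), (0.66, [228.0, 328.0], [0.834, 0.007])]
scene tray_end [(0.57, [397.0, 307.0], [0.608, 0.194])]
scene press [(0.95, [305.0, 285.0], [0.561, 0.007])]
scene vial [(0.69, [346.0, 328.0], [0.668, 0.121])]
scene slide_box [(0.6, [492.0, 367.0], [0.656, 0.357])]
scene petri [(0.85, [345.0, 241.0], [0.389, 0.034]), (0.55, [348.0, 325.0], [0.64, 0.117])]
scene beaker [(0.73, [226.0, 325.0], [0.71, -0.086])]
scene tube_rack [(0.96, [290.0, 354.0], [0.735, 0.048])]
scene reagent [(0.59, [207.0, 264.0], [0.562, -0.213])]
scene forceps [(0.73, [411.0, 272.0], [0.455, 0.193])]
```

View pics/top0.png

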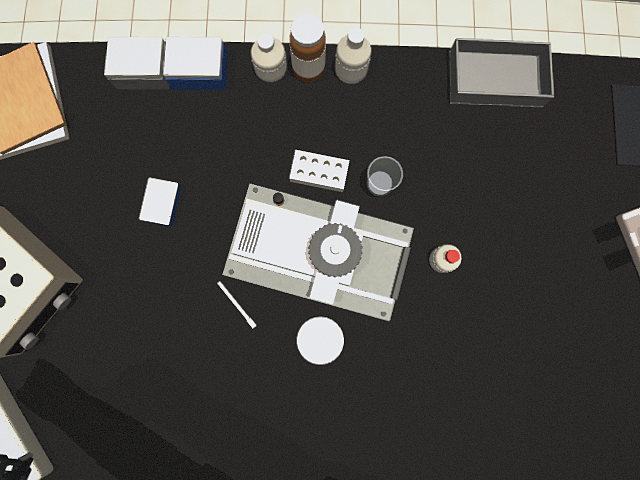

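View pics/scene0.png

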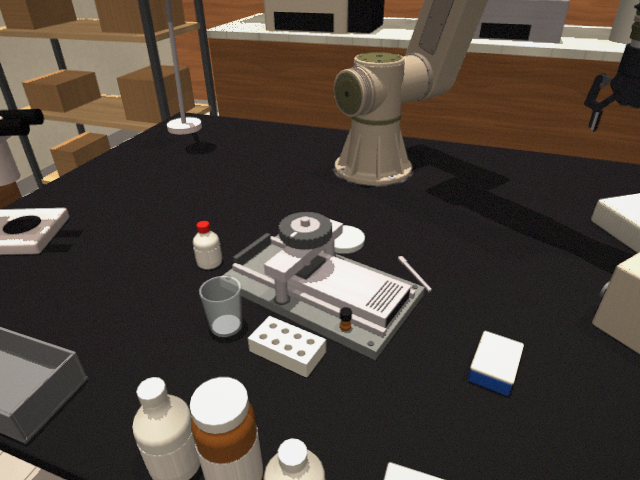

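Top view: the plate corners are near (250,185), (412,228), (390,320) and (224,275), and the wheel is at (335,250). The tray's pushing end faces the left of the image (world +y), with the vial at (278,199) behind the tray. All detections match the picture, except the top-view tray_end, which falls on the petri dish.

Run:
```python
from h import *
import workcell; print([n for n in dir(workcell) if not n.startswith('_')])
from scipy.optimize import least_squares
t=read_camera("top"); s=read_camera("scene")
L=np.array([[.095,.2,.02],[.095,-.14,.02],[-.095,-.14,.02],[-.095,.2,.02]])
uv=np.array([[250,185],[412,228],[390,320],[224,275]],float)
# refine corners
g=cv2.cvtColor(t["color"],cv2.COLOR_RGB2GRAY)
uvr=cv2.cornerSubPix(g,uv.astype(np.float32).reshape(-1,1,2),(5,5),(-1,-1),(3,50,.01))[:,0]; print(uvr.tolist())
W=lambda v,P:np.c_[np.cos(v[2])*P[:,0]-np.sin(v[2])*P[:,1]+v[0],np.sin(v[2])*P[:,0]+np.cos(v[2])*P[:,1]+v[1],P[:,2]]
f=lambda v:(proj(t,W(v,L))-uvr).ravel()
r=least_squares(f,[.565,.007,-.25],loss='soft_l1'); print(r.x,f(r.x).round(1))
e=np.array([[0,.19,.036]]);wm=np.array([[0,0,.127]])
print("tray_end",W(r.x,e),proj(s,W(r.x,e)),"wheel in scene",proj(s,W(r.x,wm)),proj(t,W(r.x,wm)))
c,sn=np.cos(r.x[2]),np.sin(r.x[2])
for n,(x,y) in dict(vial=(.667,.122),box=(.66,.355),mark=(.600,.001)).items():
    d=np.array([x,y])-r.x[:2]; print(n,(np.array([[c,sn],[-sn,c]])@d).round(3))
cv2.imwrite("pics/topz.png",cv2.resize(t["color"][180:330,215:425,::-1],None,fx=3.5,fy=3.5,interpolation=2))
```

```text
['MotionError', 'get_state', 'hand_in', 'look_for', 'read_camera', 'tip_of', 'tips_ahead']
[[249.54318237304688, 183.1193084716797], [413.24462890625, 227.96951293945312], [389.0329895019531, 320.6105651855469], [221.64141845703125, 274.1264343261719]]
[ 0.56256488  0.01120695 -0.25074852] [-0.2 -0.2 -0.2  0.  -0.1  0.2  0.5  0. ]
tray_end [[0.60970942 0.19526507 0.036     ]] [[397.71715047 308.3531315 ]] wheel in scene [[305.33087974 230.59716083]] [[334.74148787 249.89883666]]
vial [0.074 0.133]
box [0.009 0.357]
mark [ 0.039 -0.001]
```

View pics/topz.png

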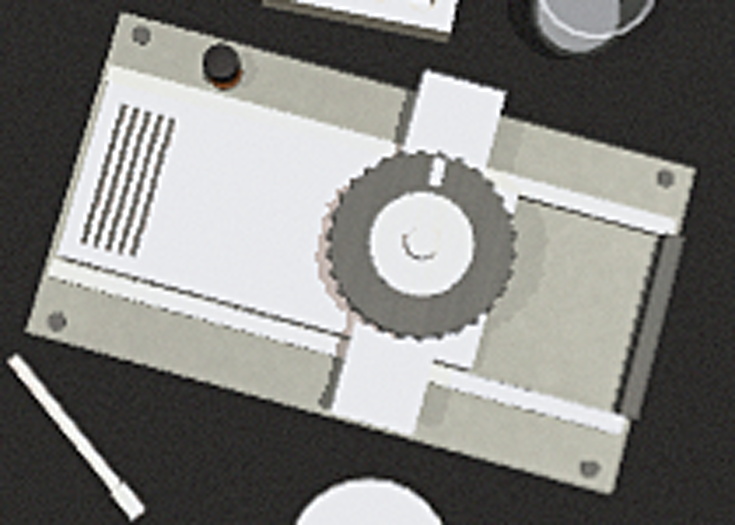

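The close-up agrees with the fit: press at (0.563, 0.011), yaw -0.251, with the mark near the press's +x side and the vial well off the tray. Next I close the fingers and move beside the wheel on its +y side.

Request:
jog_arm:
  moves:
    - {"fingers":1,"slide":[-247,-127,0],"angular":[0,0,-5]}
    - {"fingers":1,"slide":[-494,-255,0],"angular":[0,0,-9.8]}
    - {"fingers":1,"slide":[-494,-255,0],"angular":[0,0,-9.8]}
    - {"fingers":1,"slide":[-494,-255,0],"angular":[0,0,-9.8]}
    - {"fingers":1,"slide":[-494,-255,0],"angular":[0,0,-9.8]}
    - {"fingers":1,"slide":[-494,-255,0],"angular":[0,0,-9.8]}
    - {"fingers":1,"slide":[-494,-255,0],"angular":[0,0,-9.8]}
    - {"fingers":1,"slide":[-494,-255,0],"angular":[0,0,-9.8]}
    - {"fingers":1,"slide":[-494,-255,0],"angular":[0,0,-9.8]}
    - {"fingers":1,"slide":[-494,-255,0],"angular":[0,0,-9.8]}

```text
clock: 2.13
tcp_pos: [0.4962, 0.1964, 0.2426]
orientation: [0.0, 0.126, 0.992, 0.0]
wrist_force: [-0.1, 0.5, -0.6]
finger_gap: -0.0003
grip_force: 0.0
```

Run:
```python
from h import *
import workcell; t=workcell.tips_ahead
try: print(t() if callable(t) else t)
except Exception as e: print(e)
s=get_state(); T=tool_T(s); print(s["clock"],T.round(3),s["finger_gap"],s["wrist_force"])
p=read_camera("wrist"); save(p,"pics/w1.png")
a=-.25075; g=np.array([.5626,.0112])+.08*np.array([-np.sin(a),np.cos(a)])
print("delta tool mm",(T[:3,:3].T@(np.r_[g,.132]-T[:3,3])*1000).round(1))
```

```text
0.011
2.1333 [[-0.968  0.249  0.001  0.496]
 [ 0.249  0.968  0.     0.196]
 [-0.001  0.    -1.     0.243]
 [ 0.     0.     0.     1.   ]] -0.0003120832894434482 [-0.12118479  0.51047343 -0.60740961]
delta tool mm [-110.3  -82.8  110.6]
```

View pics/w1.png

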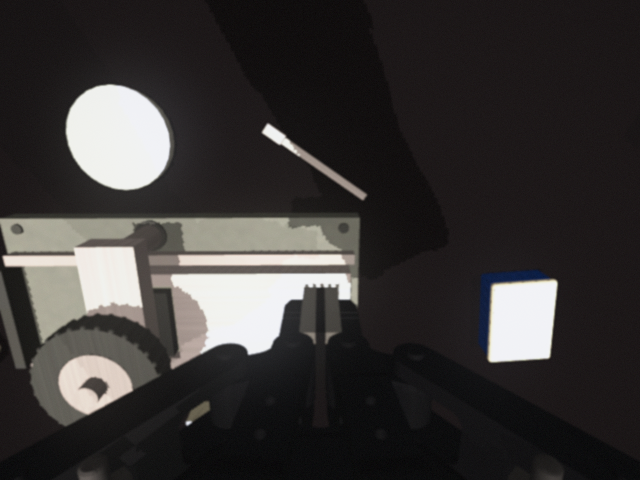

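The wrist view shows the closed fingers at about (320,290) with light pads around 37 px wide and darker backing around 70 px wide. The wheel is at (95,375).

Run:
```python
from h import *
p=read_camera("wrist"); T=np.array(p["tool_from_camera"]); print(T.round(3))
for uv in[(303,285),(340,285),(302,333),(341,333),(288,302),(355,302),(283,345),(360,345)]:
    print(uv,[(z,(at_z(p,uv,z,T)[:2]*1000).round(1).tolist()) for z in(.011,.0,-.010)])
cv2.imwrite("pics/w1c.png",cv2.resize(p["color"][260:400,230:410,::-1],None,fx=4,fy=4,interpolation=2))
```

```text
[[-0.001 -0.957 -0.291  0.075]
 [ 1.    -0.    -0.001  0.001]
 [ 0.001 -0.291  0.957 -0.132]
 [ 0.     0.     0.     1.   ]]
(303, 285) [(0.011, [10.2, -6.1]), (0.0, [15.2, -5.6]), (-0.01, [19.7, -5.1])]
(340, 285) [(0.011, [10.2, 8.9]), (0.0, [15.2, 8.3]), (-0.01, [19.7, 7.7])]
(302, 333) [(0.011, [-11.8, -6.8]), (0.0, [-5.1, -6.2]), (-0.01, [0.9, -5.7])]
(341, 333) [(0.011, [-11.8, 9.6]), (0.0, [-5.1, 8.9]), (-0.01, [0.9, 8.3])]
(288, 302) [(0.011, [2.6, -12.4]), (0.0, [8.2, -11.4]), (-0.01, [13.2, -10.4])]
(355, 302) [(0.011, [2.6, 15.1]), (0.0, [8.2, 14.0]), (-0.01, [13.2, 13.1])]
(283, 345) [(0.011, [-17.5, -15.0]), (0.0, [-10.5, -13.8]), (-0.01, [-4.0, -12.7])]
(360, 345) [(0.011, [-17.6, 17.8]), (0.0, [-10.5, 16.5]), (-0.01, [-4.0, 15.3])]
```

View pics/w1c.png

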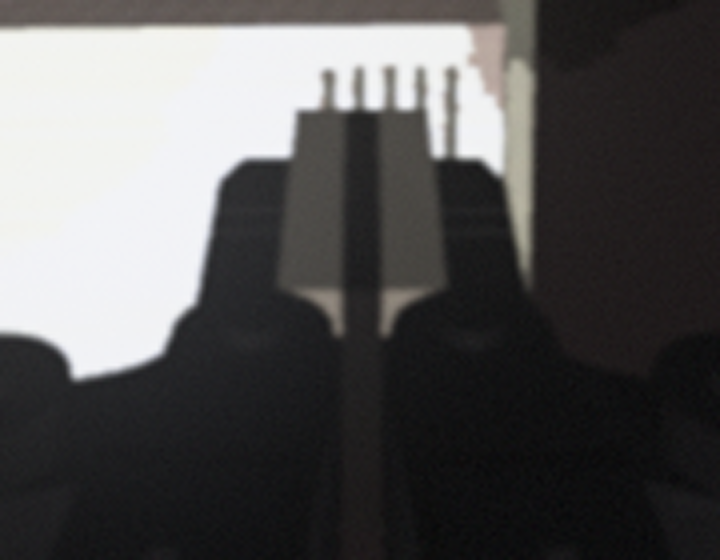

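Only the last ~15 mm of the fingers is slim, a 22 x 15 mm box, so I'll put the tips at z≈126 mm. Orientation stays fixed while the box corners drive the ridges, one quadrant per call.

```bash
cat > plan.py <<'E'
from h import *
A=-.25075; O=np.array([.5626,.0112]); ex=np.array([np.cos(A),np.sin(A)]); ey=np.array([-np.sin(A),np.cos(A)])
def press(p): d=np.array(p[:2])-O; return np.array([d@ex,d@ey])*1000
def to_tool(s,xy,z):
    T=tool_T(s); g=O+ex*xy[0]/1000+ey*xy[1]/1000
    return (T[:3,:3].T@(np.r_[g,z]-T[:3,3])*1000).round(1)
def mark(n=1):
    for c in("top","scene"):
        p=read_camera(c)
        for m in tip_of("wheel_mark",p)[:2]:
            q=press(at_z(p,m["point"],.138)); print(c,round(m["p"],2),"mark r",np.hypot(*q).round(1),"ang deg",np.degrees(np.arctan2(q[1],q[0])).round(1))
E
python3 - <<'E'
from plan import *
s=get_state(); print(press(s["tcp_pos"]),"go",to_tool(s,(-11,66),.243),"down",to_tool(s,(-11,66),.137)); mark()
rp=[48.3,47.6]+[47]*6+[47.6,48.3]
pts=lambda q:[np.array([[-11,7.5],[-11,-7.5],[11,-7.5],[11,7.5]][q])+r*np.array([np.cos(t),np.sin(t)]) for r,t in zip(rp,np.radians(90+90*q+np.arange(10)*10))]
prev=np.array([-11,7.5+48.3])
for q in range(4):
    P=np.array(pts(q)); d=P-prev if q else P-prev; prev=P[-1]
    d[:,0]*=-1; print(q,d.round(1).tolist())
E
```

```text
[-106.95106594  160.97186957] go [-96.8 -94.1  -0.7] down [-96.5 -94.1 105.3]
top 0.73 mark r 40.5 ang deg 8.0
scene 0.56 mark r 36.4 ang deg -13.5
0 [[-0.0, 0.0], [8.3, -1.4], [16.1, -4.1], [23.5, -7.6], [30.2, -12.3], [36.0, -18.1], [40.7, -24.8], [44.2, -32.2], [46.9, -40.0], [48.3, -48.3]]
1 [[-0.0, -15.0], [-1.4, -23.3], [-4.1, -31.1], [-7.6, -38.5], [-12.3, -45.2], [-18.1, -51.0], [-24.8, -55.7], [-32.2, -59.2], [-40.0, -61.9], [-48.3, -63.3]]
2 [[-22.0, 0.0], [-30.3, 1.4], [-38.1, 4.1], [-45.5, 7.6], [-52.2, 12.3], [-58.0, 18.1], [-62.7, 24.8], [-66.2, 32.2], [-68.9, 40.0], [-70.3, 48.3]]
3 [[-0.0, 15.0], [1.4, 23.3], [4.1, 31.1], [7.6, 38.5], [12.3, 45.2], [18.1, 51.0], [24.8, 55.7], [32.2, 59.2], [40.0, 61.9], [48.3, 63.3]]
```

Request:
jog_arm:
  moves:
    - {"slide":[-40,-32,0]}
    - {"slide":[-70,-60,0]}
    - {"slide":[-96.5,-90,0]}
    - {"slide":[-96.5,-94.1,30]}
    - {"slide":[-96.5,-94.1,60]}
    - {"slide":[-96.5,-94.1,90]}
    - {"slide":[-96.5,-94.1,105.3]}
    - {"slide":[-96.5,-94.1,105.3]}
    - {"slide":[-96.5,-94.1,105.3]}

```text
schema error: expected keys fingers, slide, angular
```

Run:
```python
from plan import *
s=get_state(); print(s["clock"],press(s["tcp_pos"]),s["tcp_pos"],s["wrist_force"],to_tool(s,(-11,55.8),.137)); 
p=read_camera("wrist"); save(p,"pics/w2.png")
```

```text
2.4333 [-112.39696255  164.73274303] [0.4945933  0.19867011 0.24226258] [ 0.40882389  0.47010475 -1.39253087] [-101.5 -108.9  105.2]
```

View pics/w2.png

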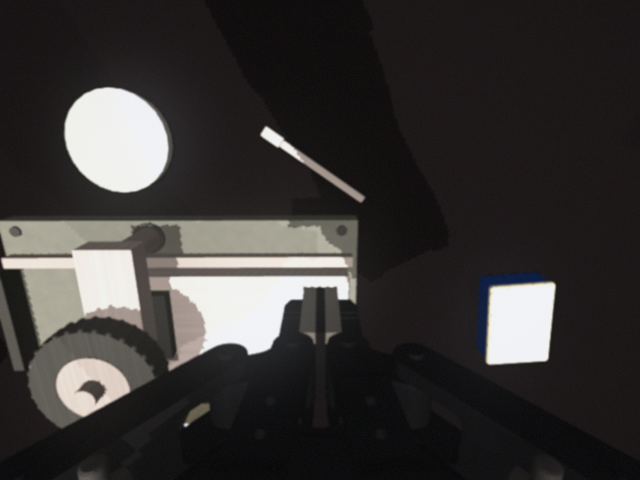

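The call was refused because every row needs all three keys. The view is unchanged, so I resend it with corrected numbers.

Request:
jog_arm:
  moves:
    - {"fingers":1,"angular":[0,0,0],"slide":[-30,-29,0]}
    - {"fingers":1,"angular":[0,0,0],"slide":[-60,-58,0]}
    - {"fingers":1,"angular":[0,0,0],"slide":[-85,-83,0]}
    - {"fingers":1,"angular":[0,0,0],"slide":[-101.5,-98.7,10]}
    - {"fingers":1,"angular":[0,0,0],"slide":[-101.5,-98.7,40]}
    - {"fingers":1,"angular":[0,0,0],"slide":[-101.5,-98.7,70]}
    - {"fingers":1,"angular":[0,0,0],"slide":[-101.5,-98.7,95]}
    - {"fingers":1,"angular":[0,0,0],"slide":[-101.5,-98.7,105.2]}
    - {"fingers":1,"angular":[0,0,0],"slide":[-101.5,-98.7,105.2]}
    - {"fingers":1,"angular":[0,0,0],"slide":[-101.5,-98.7,105.2]}

```text
clock: 3.32
tcp_pos: [0.5686, 0.0785, 0.1376]
orientation: [-0.0, 0.125, 0.992, 0.0]
wrist_force: [-0.0, 0.0, 0.7]
finger_gap: -0.0004
grip_force: 0.0
```

Run:
```python
from plan import *
mark(); s=get_state(); print(s["clock"],press(s["tcp_pos"]),s["tcp_pos"],s["wrist_force"],to_tool(s,(-11,55.8),.137)); 
p=read_camera("scene"); cv2.imwrite("pics/s2.png",cv2.resize(p["color"][150:300,220:420,::-1],None,fx=4,fy=4,interpolation=2))
```

```text
top 0.67 mark r 35.6 ang deg 3.5
scene 0.68 mark r 42.0 ang deg 0.6
3.5167 [-9.15200629 66.33944526] [0.57019505 0.07773568 0.13912783] [ 0.28361664 -0.65361224  0.33289683] [  1.9 -10.5   2.1]
```

View pics/s2.png

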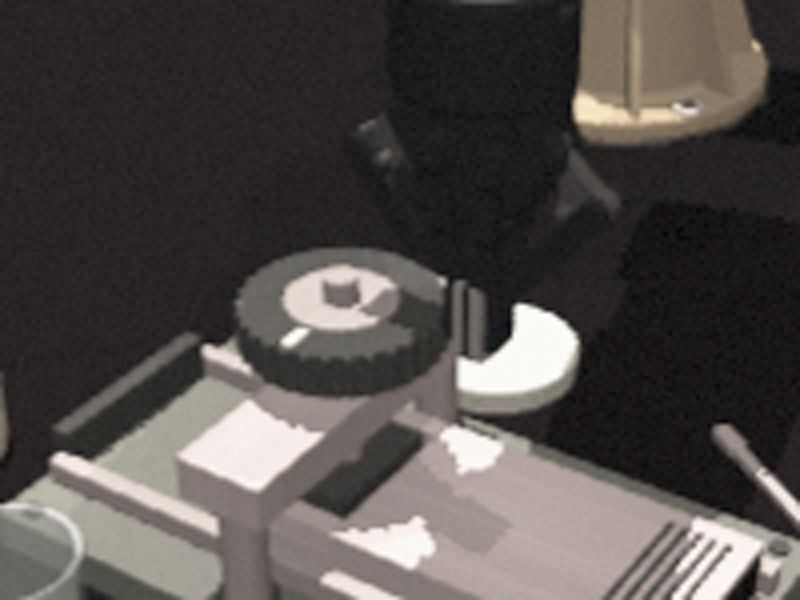

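The fingertip stands beside the wheel's rim at (470,320) in the crop, at rim height, and the mark is at (297,337). I start the first quadrant.

Request:
jog_arm:
  moves:
    - {"fingers":1,"angular":[0,0,0],"slide":[0,-10,0]}
    - {"fingers":1,"angular":[0,0,0],"slide":[8.3,-11.6,0]}
    - {"fingers":1,"angular":[0,0,0],"slide":[16.1,-14.3,0]}
    - {"fingers":1,"angular":[0,0,0],"slide":[23.5,-17.8,0]}
    - {"fingers":1,"angular":[0,0,0],"slide":[30.2,-22.5,0]}
    - {"fingers":1,"angular":[0,0,0],"slide":[36,-28.3,0]}
    - {"fingers":1,"angular":[0,0,0],"slide":[40.7,-35,0]}
    - {"fingers":1,"angular":[0,0,0],"slide":[44.2,-42.4,0]}
    - {"fingers":1,"angular":[0,0,0],"slide":[46.9,-50.2,0]}
    - {"fingers":1,"angular":[0,0,0],"slide":[48.3,-58.5,0]}

```text
clock: 4.4
tcp_pos: [0.5068, 0.0314, 0.137]
orientation: [-0.0, 0.126, 0.992, -0.001]
wrist_force: [-0.2, -0.2, 0.4]
finger_gap: 0.0003
grip_force: 0.0
```

Run:
```python
from plan import *
mark(); s=get_state(); print(s["clock"],press(s["tcp_pos"]),s["tcp_pos"],s["wrist_force"],"target err",to_tool(s,(-59.3,7.5),.137))
```

```text
scene 0.67 mark r 37.9 ang deg 65.5
4.6 [-58.31778635   6.49601218] [0.50771787 0.03196329 0.13710112] [0.06302626 0.00800386 0.21062741] target err [1.  1.  0.1]
```

Driven by about 65°. Continuing with the next quadrant.

Request:
jog_arm:
  moves:
    - {"fingers":1,"angular":[0,0,0],"slide":[0,-15,0]}
    - {"fingers":1,"angular":[0,0,0],"slide":[-1.6,-23.3,0]}
    - {"fingers":1,"angular":[0,0,0],"slide":[-4.3,-31.1,0]}
    - {"fingers":1,"angular":[0,0,0],"slide":[-7.8,-38.3,0]}
    - {"fingers":1,"angular":[0,0,0],"slide":[-12.5,-45,0]}
    - {"fingers":1,"angular":[0,0,0],"slide":[-18.3,-50.8,0]}
    - {"fingers":1,"angular":[0,0,0],"slide":[-25,-55.5,0]}
    - {"fingers":1,"angular":[0,0,0],"slide":[-32.2,-59,0]}
    - {"fingers":1,"angular":[0,0,0],"slide":[-40,-61.7,0]}
    - {"fingers":1,"angular":[0,0,0],"slide":[-48.3,-63.3,0]}

```text
clock: 5.43
tcp_pos: [0.5376, -0.0424, 0.1366]
orientation: [-0.002, 0.126, 0.992, -0.002]
wrist_force: [-6.5, -6.2, 1.2]
finger_gap: 0.0001
grip_force: 3.9
```

Run:
```python
from plan import *
mark(); s=get_state(); print(s["clock"],press(s["tcp_pos"]),s["wrist_force"],"target err",to_tool(s,(-11,-55.8),.137))
```

```text
top 0.98 mark r 39.4 ang deg 120.1
top 0.53 mark r 139.4 ang deg 27.6
scene 0.58 mark r 34.1 ang deg 105.2
5.6333 [ -9.18593437 -58.51601219] [-2.0111516  -7.03968008 -0.14802793] target err [ 1.8  2.7 -0.2]
```

Request:
jog_arm:
  moves:
    - {"fingers":1,"angular":[0,0,0],"slide":[-22,-1.5,0]}
    - {"fingers":1,"angular":[0,0,0],"slide":[-30.3,-0.1,0]}
    - {"fingers":1,"angular":[0,0,0],"slide":[-38.1,2.6,0]}
    - {"fingers":1,"angular":[0,0,0],"slide":[-45.5,6.1,0]}
    - {"fingers":1,"angular":[0,0,0],"slide":[-52.2,10.8,0]}
    - {"fingers":1,"angular":[0,0,0],"slide":[-58,16.6,0]}
    - {"fingers":1,"angular":[0,0,0],"slide":[-62.7,23.3,0]}
    - {"fingers":1,"angular":[0,0,0],"slide":[-66.2,30.7,0]}
    - {"fingers":1,"angular":[0,0,0],"slide":[-68.9,38.5,0]}
    - {"fingers":1,"angular":[0,0,0],"slide":[-70.3,46.8,0]}

```text
clock: 6.47
tcp_pos: [0.6188, -0.0118, 0.1371]
orientation: [0.0, 0.125, 0.992, 0.0]
wrist_force: [-0.3, -0.8, -0.0]
finger_gap: 0.0003
grip_force: 0.0
```

Run:
```python
from plan import *
mark(); s=get_state(); print(s["clock"],press(s["tcp_pos"]),s["wrist_force"],"target err",to_tool(s,(59.3,-9),.137))
```

```text
scene 0.61 mark r 28.9 ang deg 135.6
6.6667 [59.59831233 -8.98221869] [-0.09208728 -0.01667872  0.22748291] target err [ 0.3 -0.   0. ]
```

Contact was light on the ±x sides. The arm is soft (about 2.6 N/mm), so I'll tighten the radius to press with a few newtons.

Run:
```python
from plan import *
r=45.5; prev=np.array([59.3,-9]); C=[[-10.5,7.5],[-10.5,-7.5],[10.5,-7.5],[10.5,7.5]]
for q in [3,0,1,2,3]:
    t=np.radians(90+90*q+np.arange(10)*10); P=np.array(C[q])+[0,-1.3]+r*np.c_[np.cos(t),np.sin(t)]
    d=P-prev; prev=P[-1]; d[:,0]*=-1; print(q,d.round(1).tolist(),P[-1])
```

```text
3 [[3.3, 15.2], [4.0, 23.1], [6.0, 30.8], [9.4, 38.0], [13.9, 44.4], [19.6, 50.1], [26.1, 54.6], [33.2, 58.0], [40.9, 60.0], [48.8, 60.7]] [10.5 51.7]
0 [[21.0, 0.0], [28.9, -0.7], [36.6, -2.7], [43.8, -6.1], [50.2, -10.6], [55.9, -16.3], [60.4, -22.8], [63.8, -29.9], [65.8, -37.6], [66.5, -45.5]] [-56.    6.2]
1 [[-0.0, -15.0], [-0.7, -22.9], [-2.7, -30.6], [-6.1, -37.8], [-10.6, -44.2], [-16.3, -49.9], [-22.7, -54.4], [-29.9, -57.8], [-37.6, -59.8], [-45.5, -60.5]] [-10.5 -54.3]
2 [[-21.0, 0.0], [-28.9, 0.7], [-36.6, 2.7], [-43.8, 6.1], [-50.2, 10.6], [-55.9, 16.3], [-60.4, 22.7], [-63.8, 29.9], [-65.8, 37.6], [-66.5, 45.5]] [56.  -8.8]
3 [[-0.0, 15.0], [0.7, 22.9], [2.7, 30.6], [6.1, 37.8], [10.6, 44.2], [16.3, 49.9], [22.8, 54.4], [29.9, 57.8], [37.6, 59.8], [45.5, 60.5]] [10.5 51.7]
```

Request:
jog_arm:
  moves:
    - {"fingers":1,"angular":[0,0,0],"slide":[3.3,15.2,0]}
    - {"fingers":1,"angular":[0,0,0],"slide":[4,23.1,0]}
    - {"fingers":1,"angular":[0,0,0],"slide":[6,30.8,0]}
    - {"fingers":1,"angular":[0,0,0],"slide":[9.4,38,0]}
    - {"fingers":1,"angular":[0,0,0],"slide":[13.9,44.4,0]}
    - {"fingers":1,"angular":[0,0,0],"slide":[19.6,50.1,0]}
    - {"fingers":1,"angular":[0,0,0],"slide":[26.1,54.6,0]}
    - {"fingers":1,"angular":[0,0,0],"slide":[33.2,58,0]}
    - {"fingers":1,"angular":[0,0,0],"slide":[40.9,60,0]}
    - {"fingers":1,"angular":[0,0,0],"slide":[48.8,60.7,0]}

```text
clock: 7.5
tcp_pos: [0.5904, 0.0632, 0.1388]
orientation: [0.004, 0.124, 0.992, 0.006]
wrist_force: [13.0, 19.0, -2.2]
finger_gap: 0.0004
grip_force: 11.9
```

Run:
```python
from plan import *
mark(); s=get_state(); print(s["clock"],press(s["tcp_pos"]),s["wrist_force"],"target err",to_tool(s,(10.5,51.7),.137))
```

```text
top 0.98 mark r 34.7 ang deg -127.3
scene 0.76 mark r 44.5 ang deg -115.1
7.7 [12.03045645 57.73206584] [ 7.98017863 18.14389824  1.81947946] target err [ 1.6 -6.1  1.8]
```

```bash
cat > q.py <<'E'
from plan import *
import sys
r=46; C=[[-10.5,9.1],[-10.5,-9.9],[10.5,-9.9],[10.5,9.1]]
prev=np.array([10.5,51.7])
for q in [0,1,2,3,0]:
    t=np.radians(90+90*q+np.arange(10)*10); P=np.array(C[q])+r*np.c_[np.cos(t),np.sin(t)]
    d=P-prev; prev=P[-1]; d[:,0]*=-1; print(q,d.round(1).tolist(),P[-1])
E
python3 q.py
```

```text
0 [[21.0, 3.4], [29.0, 2.7], [36.7, 0.6], [44.0, -2.8], [50.6, -7.4], [56.2, -13.0], [60.8, -19.6], [64.2, -26.9], [66.3, -34.6], [67.0, -42.6]] [-56.5   9.1]
1 [[-0.0, -19.0], [-0.7, -27.0], [-2.8, -34.7], [-6.2, -42.0], [-10.8, -48.6], [-16.4, -54.2], [-23.0, -58.8], [-30.3, -62.2], [-38.0, -64.3], [-46.0, -65.0]] [-10.5 -55.9]
2 [[-21.0, 0.0], [-29.0, 0.7], [-36.7, 2.8], [-44.0, 6.2], [-50.6, 10.8], [-56.2, 16.4], [-60.8, 23.0], [-64.2, 30.3], [-66.3, 38.0], [-67.0, 46.0]] [56.5 -9.9]
3 [[-0.0, 19.0], [0.7, 27.0], [2.8, 34.7], [6.2, 42.0], [10.8, 48.6], [16.4, 54.2], [23.0, 58.8], [30.3, 62.2], [38.0, 64.3], [46.0, 65.0]] [10.5 55.1]
0 [[21.0, 0.0], [29.0, -0.7], [36.7, -2.8], [44.0, -6.2], [50.6, -10.8], [56.2, -16.4], [60.8, -23.0], [64.2, -30.3], [66.3, -38.0], [67.0, -46.0]] [-56.5   9.1]
```

Request:
jog_arm:
  moves:
    - {"fingers":1,"angular":[0,0,0],"slide":[21,3.4,0]}
    - {"fingers":1,"angular":[0,0,0],"slide":[29,2.7,0]}
    - {"fingers":1,"angular":[0,0,0],"slide":[36.7,0.6,0]}
    - {"fingers":1,"angular":[0,0,0],"slide":[44,-2.8,0]}
    - {"fingers":1,"angular":[0,0,0],"slide":[50.6,-7.4,0]}
    - {"fingers":1,"angular":[0,0,0],"slide":[56.2,-13,0]}
    - {"fingers":1,"angular":[0,0,0],"slide":[60.8,-19.6,0]}
    - {"fingers":1,"angular":[0,0,0],"slide":[64.2,-26.9,0]}
    - {"fingers":1,"angular":[0,0,0],"slide":[66.3,-34.6,0]}
    - {"fingers":1,"angular":[0,0,0],"slide":[67,-42.6,0]}

```text
clock: 8.53
tcp_pos: [0.5087, 0.033, 0.1364]
orientation: [-0.002, 0.126, 0.992, 0.0]
wrist_force: [-2.5, 2.9, 1.8]
finger_gap: -0.0002
grip_force: 2.1
```

Run:
```python
from plan import *
mark(); s=get_state(); print(s["clock"],press(s["tcp_pos"]),s["wrist_force"],"target err",to_tool(s,(-56.5,9.1),.137))
```

```text
scene 0.76 mark r 42.8 ang deg -21.7
8.7333 [-57.20801396   7.46255802] [-5.46288465 -0.55994741  1.48298081] target err [-0.7  1.6 -0.6]
```

Request:
jog_arm:
  moves:
    - {"fingers":1,"angular":[0,0,0],"slide":[0,-19,0]}
    - {"fingers":1,"angular":[0,0,0],"slide":[-0.7,-27,0]}
    - {"fingers":1,"angular":[0,0,0],"slide":[-2.8,-34.7,0]}
    - {"fingers":1,"angular":[0,0,0],"slide":[-6.2,-42,0]}
    - {"fingers":1,"angular":[0,0,0],"slide":[-10.8,-48.6,0]}
    - {"fingers":1,"angular":[0,0,0],"slide":[-16.4,-54.2,0]}
    - {"fingers":1,"angular":[0,0,0],"slide":[-23,-58.8,0]}
    - {"fingers":1,"angular":[0,0,0],"slide":[-30.3,-62.2,0]}
    - {"fingers":1,"angular":[0,0,0],"slide":[-38,-64.3,0]}
    - {"fingers":1,"angular":[0,0,0],"slide":[-46,-65,0]}

```text
clock: 9.57
tcp_pos: [0.5392, -0.043, 0.1371]
orientation: [-0.0, 0.126, 0.992, -0.002]
wrist_force: [-5.1, -6.1, 2.0]
finger_gap: -0.0002
grip_force: 3.9
```

Run:
```python
from plan import *
mark(); s=get_state(); print(s["clock"],press(s["tcp_pos"]),s["wrist_force"],"target err",to_tool(s,(-10.5,-55.9),.137))
```

```text
top 0.69 mark r 39.5 ang deg 75.3
top 0.51 mark r 142.5 ang deg 28.3
scene 0.95 mark r 39.9 ang deg 67.3
9.7667 [ -7.70140244 -58.55724279] [-0.6355695  -6.62495243 -0.93527218] target err [2.8 2.6 0.1]
```

Request:
jog_arm:
  moves:
    - {"fingers":1,"angular":[0,0,0],"slide":[-21,0,0]}
    - {"fingers":1,"angular":[0,0,0],"slide":[-29,0.7,0]}
    - {"fingers":1,"angular":[0,0,0],"slide":[-36.7,2.8,0]}
    - {"fingers":1,"angular":[0,0,0],"slide":[-44,6.2,0]}
    - {"fingers":1,"angular":[0,0,0],"slide":[-50.6,10.8,0]}
    - {"fingers":1,"angular":[0,0,0],"slide":[-56.2,16.4,0]}
    - {"fingers":1,"angular":[0,0,0],"slide":[-60.8,23,0]}
    - {"fingers":1,"angular":[0,0,0],"slide":[-64.2,30.3,0]}
    - {"fingers":1,"angular":[0,0,0],"slide":[-66.3,38,0]}
    - {"fingers":1,"angular":[0,0,0],"slide":[-67,46,0]}

```text
clock: 10.6
tcp_pos: [0.6169, -0.0128, 0.1373]
orientation: [0.001, 0.126, 0.992, -0.001]
wrist_force: [3.8, -3.9, -1.6]
finger_gap: -0.0001
grip_force: 2.6
```

Run:
```python
from plan import *
mark(); s=get_state(); print(s["clock"],press(s["tcp_pos"]),s["wrist_force"],"target err",to_tool(s,(56.5,-9.9),.137))
```

```text
scene 0.96 mark r 27.4 ang deg 154.3
scene 0.29 mark r 296.9 ang deg 31.0
10.8 [58.16138683 -9.32163206] [ 6.26135195 -1.55003655 -2.38570408] target err [ 1.7 -0.6  0.5]
```

Request:
jog_arm:
  moves:
    - {"fingers":1,"angular":[0,0,0],"slide":[0,19,0]}
    - {"fingers":1,"angular":[0,0,0],"slide":[0.7,27,0]}
    - {"fingers":1,"angular":[0,0,0],"slide":[2.8,34.7,0]}
    - {"fingers":1,"angular":[0,0,0],"slide":[6.2,42,0]}
    - {"fingers":1,"angular":[0,0,0],"slide":[10.8,48.6,0]}
    - {"fingers":1,"angular":[0,0,0],"slide":[16.4,54.2,0]}
    - {"fingers":1,"angular":[0,0,0],"slide":[23,58.8,0]}
    - {"fingers":1,"angular":[0,0,0],"slide":[30.3,62.2,0]}
    - {"fingers":1,"angular":[0,0,0],"slide":[38,64.3,0]}
    - {"fingers":1,"angular":[0,0,0],"slide":[46,65,0]}

```text
clock: 11.63
tcp_pos: [0.5886, 0.0657, 0.1379]
orientation: [0.002, 0.124, 0.992, 0.004]
wrist_force: [8.3, 13.1, -0.6]
finger_gap: 0.0001
grip_force: 6.3
```

Run:
```python
from plan import *
mark(); s=get_state(); print(s["clock"],press(s["tcp_pos"]),s["wrist_force"],"target err",to_tool(s,(10.5,55.1),.137))
```

```text
top 0.77 mark r 38.1 ang deg -100.6
scene 0.67 mark r 48.0 ang deg -85.3
11.8333 [ 9.49535975 59.41932611] [ 3.47902852 14.06028899  3.6103157 ] target err [-1.  -4.3  0.8]
```

Request:
jog_arm:
  moves:
    - {"fingers":1,"angular":[0,0,0],"slide":[21,0,0]}
    - {"fingers":1,"angular":[0,0,0],"slide":[29,-0.7,0]}
    - {"fingers":1,"angular":[0,0,0],"slide":[36.7,-2.8,0]}
    - {"fingers":1,"angular":[0,0,0],"slide":[44,-6.2,0]}
    - {"fingers":1,"angular":[0,0,0],"slide":[50.6,-10.8,0]}
    - {"fingers":1,"angular":[0,0,0],"slide":[56.2,-16.4,0]}
    - {"fingers":1,"angular":[0,0,0],"slide":[60.8,-23,0]}
    - {"fingers":1,"angular":[0,0,0],"slide":[64.2,-30.3,0]}
    - {"fingers":1,"angular":[0,0,0],"slide":[66.3,-38,0]}
    - {"fingers":1,"angular":[0,0,0],"slide":[67,-46,0]}

```text
clock: 12.67
tcp_pos: [0.5092, 0.033, 0.1366]
orientation: [-0.001, 0.126, 0.992, 0.0]
wrist_force: [-2.7, 3.0, -0.5]
finger_gap: -0.0003
grip_force: 2.4
```

Run:
```python
from plan import *
mark(); s=get_state(); print(s["clock"],press(s["tcp_pos"]),s["wrist_force"],"target err",to_tool(s,(-56.5,9.1),.137))
```

```text
scene 0.67 mark r 41.9 ang deg 0.1
12.8667 [-57.1247233    7.73068909] [-4.6662161   1.20396682  0.49896731] target err [-0.6  1.4 -0.5]
```

The mark is back at its start angle after two circuits (per-quadrant angles sum to about 720°). Now I retreat and move to the tray's end.

Request:
jog_arm:
  moves:
    - {"fingers":1,"angular":[0,0,0],"slide":[10,0,0]}
    - {"fingers":1,"angular":[0,0,0],"slide":[25,5,-20]}
    - {"fingers":1,"angular":[0,0,0],"slide":[25,35,-30]}
    - {"fingers":1,"angular":[0,0,0],"slide":[20,70,-30]}
    - {"fingers":1,"angular":[0,0,0],"slide":[5,105,-30]}
    - {"fingers":1,"angular":[0,0,0],"slide":[-15,140,-20]}
    - {"fingers":1,"angular":[0,0,0],"slide":[-35,172,-10]}
    - {"fingers":1,"angular":[0,0,0],"slide":[-50,200,-10]}
    - {"fingers":1,"angular":[0,0,0],"slide":[-56.5,216,-10]}
    - {"fingers":1,"angular":[0,0,0],"slide":[-56.5,216,-10]}

```text
clock: 13.7
tcp_pos: [0.6217, 0.2321, 0.1465]
orientation: [0.001, 0.124, 0.992, 0.001]
wrist_force: [-0.3, 0.3, -0.3]
finger_gap: 0.0003
grip_force: 0.0
```

Run:
```python
from plan import *
for c in("top","scene"):
    p=read_camera(c)
    for m in tip_of("wheel_mark",p)[:2]:
        q=press(at_z(p,m["point"],.138)); print(c,round(m["p"],2),np.hypot(*q).round(1),np.degrees(np.arctan2(q[1],q[0])).round(1))
    for m in tip_of("tray_end",p)[:2]: print("tray_end",round(m["p"],2),press(at_z(p,m["point"],.036)).round(1))
cv2.imwrite("pics/s3.png",cv2.resize(p["color"][150:390,220:540,::-1],None,fx=2.5,fy=2.5,interpolation=2))
s=get_state(); print(s["clock"],press(s["tcp_pos"]),s["tcp_pos"],s["wrist_force"])
```

```text
top 0.96 37.9 1.8
tray_end 0.73 [  5.9 188.8]
scene 0.78 40.4 -7.4
tray_end 0.63 [ -0.4 187.5]
14.0 [  0.62569968 223.74354384] [0.61872375 0.22779107 0.14762805] [-0.55249174  0.25631658  0.19152905]
```

View pics/s3.png

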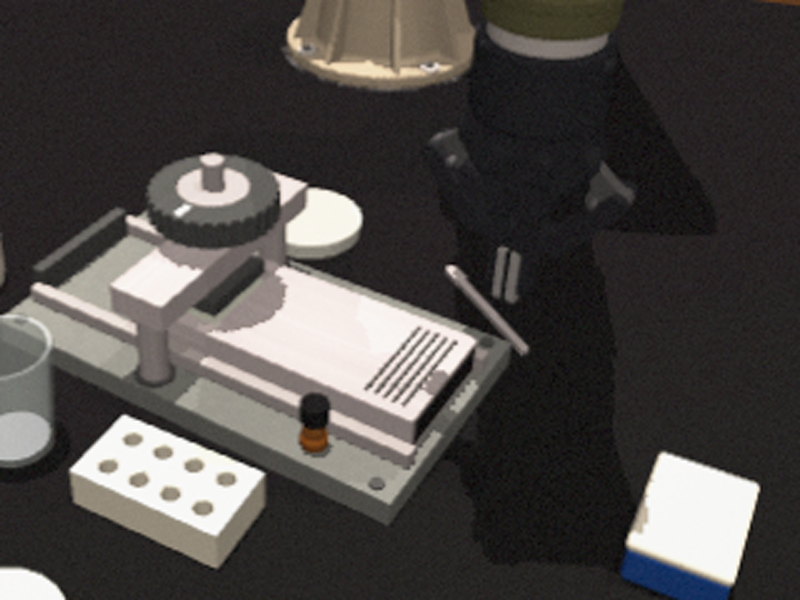

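The picture shows the spindle standing clearly higher, with the mark at (182,211). The tray and the other things are untouched, and the fingertip at (508,275) is over the far end. Descending next.

Request:
jog_arm:
  moves:
    - {"fingers":1,"angular":[0,0,0],"slide":[0,0,25]}
    - {"fingers":1,"angular":[0,0,0],"slide":[0,0,50]}
    - {"fingers":1,"angular":[0,0,0],"slide":[0,0,75]}
    - {"fingers":1,"angular":[0,0,0],"slide":[0,0,95]}
    - {"fingers":1,"angular":[0,0,0],"slide":[0,0,105]}
    - {"fingers":1,"angular":[0,0,0],"slide":[0,0,105]}
    - {"fingers":1,"angular":[0,0,0],"slide":[0,0,105]}
    - {"fingers":1,"angular":[0,0,0],"slide":[0,-6,105]}
    - {"fingers":1,"angular":[0,0,0],"slide":[0,-14,105]}
    - {"fingers":1,"angular":[0,0,0],"slide":[0,-20,105]}

```text
clock: 14.83
tcp_pos: [0.6149, 0.2086, 0.0437]
orientation: [0.001, 0.126, 0.992, 0.0]
wrist_force: [-0.8, 0.2, 0.7]
finger_gap: -0.0002
grip_force: 0.1
```

Run:
```python
from plan import *
s=get_state(); print(s["clock"],press(s["tcp_pos"]),s["tcp_pos"],s["wrist_force"])
```

```text
14.8333 [  1.73168249 204.18361824] [0.61494173 0.20856842 0.04369326] [-0.75774643  0.1843577   0.74751622]
```

Request:
jog_arm:
  moves:
    - {"fingers":1,"angular":[0,0,0],"slide":[0,-6,1]}
    - {"fingers":1,"angular":[0,0,0],"slide":[0,-14,2]}
    - {"fingers":1,"angular":[0,0,0],"slide":[0,-24,2]}
    - {"fingers":1,"angular":[0,0,0],"slide":[0,-34,2]}
    - {"fingers":1,"angular":[0,0,0],"slide":[0,-44,2]}
    - {"fingers":1,"angular":[0,0,0],"slide":[0,-54,2]}
    - {"fingers":1,"angular":[0,0,0],"slide":[0,-64,2]}
    - {"fingers":1,"angular":[0,0,0],"slide":[0,-73,2]}
    - {"fingers":1,"angular":[0,0,0],"slide":[0,-81,2]}
    - {"fingers":1,"angular":[0,0,0],"slide":[0,-87,2]}

```text
clock: 15.67
tcp_pos: [0.5928, 0.126, 0.0402]
orientation: [0.0, 0.125, 0.992, 0.003]
wrist_force: [4.1, 22.9, -3.3]
finger_gap: -0.0004
grip_force: 11.3
```

Run:
```python
from plan import *
s=get_state(); print(s["clock"],press(s["tcp_pos"]),s["tcp_pos"],s["wrist_force"])
```

```text
15.6667 [  0.80428003 118.71099347] [0.59283495 0.12599893 0.04021318] [ 4.13533127 22.8545549  -3.30651308]
```

Request:
jog_arm:
  moves:
    - {"fingers":1,"angular":[0,0,0],"slide":[0,-2,0]}
    - {"fingers":1,"angular":[0,0,0],"slide":[0,-4,0]}
    - {"fingers":1,"angular":[0,0,0],"slide":[0,-4,0]}
    - {"fingers":1,"angular":[0,0,0],"slide":[0,-4,0]}

```text
clock: 16.0
tcp_pos: [0.5928, 0.1261, 0.0403]
orientation: [0.001, 0.124, 0.992, 0.005]
wrist_force: [4.9, 18.8, -2.1]
finger_gap: -0.0001
grip_force: 9.6
```

Run:
```python
from plan import *
s=get_state(); print(s["clock"],press(s["tcp_pos"]),s["tcp_pos"],s["wrist_force"])
```

```text
16.0 [  0.71701515 118.84223502] [0.59278298 0.12614772 0.04026703] [ 4.8798854  18.80953001 -2.05708694]
```

Held firmly against the stop with no further movement. I back off, rise and look.

Request:
jog_arm:
  moves:
    - {"fingers":1,"angular":[0,0,0],"slide":[0,15,0]}
    - {"fingers":1,"angular":[0,0,0],"slide":[0,40,0]}
    - {"fingers":1,"angular":[0,0,0],"slide":[0,70,-20]}
    - {"fingers":1,"angular":[0,0,0],"slide":[0,95,-50]}
    - {"fingers":1,"angular":[0,0,0],"slide":[0,110,-85]}
    - {"fingers":1,"angular":[0,0,0],"slide":[0,120,-120]}
    - {"fingers":1,"angular":[0,0,0],"slide":[0,130,-150]}
    - {"fingers":1,"angular":[0,0,0],"slide":[0,130,-160]}
    - {"fingers":1,"angular":[0,0,0],"slide":[0,130,-160]}
    - {"fingers":1,"angular":[0,0,0],"slide":[0,130,-160]}

```text
clock: 16.83
tcp_pos: [0.6235, 0.2465, 0.1993]
orientation: [-0.0, 0.126, 0.992, -0.001]
wrist_force: [-0.9, -0.6, -0.5]
finger_gap: 0.0001
grip_force: 0.0
```

Run:
```python
from plan import *
for c in("scene","top"):
    p=read_camera(c)
    for n,z in(("wheel_mark",.138),("tray_end",.036),("mount",.037),("pocket",.037)):
        for m in tip_of(n,p)[:1]: print(c,n,round(m["p"],2),press(at_z(p,m["point"],z)).round(1))
    cr=p["color"][150:390,220:540] if c=="scene" else p["color"][165:335,200:440]
    cv2.imwrite(f"pics/{c}4.png",cv2.resize(cr[:,:,::-1],(800,600) if c=="scene" else (800,567),interpolation=2))
s=get_state(); print(s["clock"],s["tcp_pos"],s["wrist_force"])
```

```text
scene wheel_mark 0.96 [45.4 -0.7]
scene tray_end 0.9 [  6.2 106.2]
scene mount 0.77 [ -3.5 -88.8]
scene pocket 0.8 [ -4.2 -88.3]
top wheel_mark 0.83 [37.7  3.9]
top tray_end 0.8 [ -1.1 101.8]
top mount 0.74 [  3.8 -82.4]
top pocket 0.73 [ -1.5 -80. ]
17.3333 [0.62381704 0.24686767 0.19967116] [ 0.11989093 -0.10183774 -0.19414778]
```

View pics/top4.png

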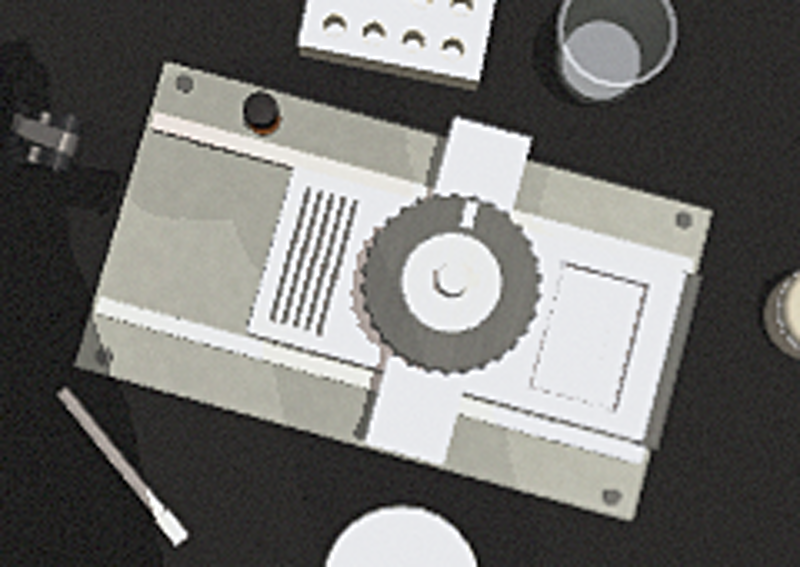

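The tray is against its end stop (right end at about (690,270) touching the dark stop). The glass lies in its pocket at (590,335), the mark is at (469,212) as at the start, and the arm is clear.

```bash
python3 -c "
from workcell import *
print(hand_in())"
```

```text
the job is handed in; nothing more can be done
None
```

The job is handed in, though no verdict came back: by the cameras the handwheel is loosened about two full turns, the tray is home against its end stop, the glass lies in its pocket, and the arm is clear of everything.

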